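# Lock the print-drying rack with its through-pin

### The arm

A 7-joint arm with a two-finger parallel gripper is mounted at the origin on the work surface; the furniture and walls round the work are solid. World frame = base frame: x ahead of the robot, y to its left, z up, the work surface at z = 0. Lengths are in mm, angles in rad, forces in N, time in s.
With the tool pointing down it reaches from about 400 to 900 mm from the base axis. Payload 5.6 kg.
Tool frame: the origin (TCP) lies midway between the tips of the shut fingers; the grasp point (between the pads) lies robot.hold_point_z behind it (robot.hold_point_z is the distance from the TCP to the grasp point, in mm); z points along the fingers, y is the line along which they close (so a half turn about z gives the same grasp; the last joint's range is limited). The gripper opens to 92 mm and grips with 3 to 60 N. Pads are 20 mm wide; open, the fingers measure 128 mm over their backs; the gripper's body (75 mm by 189 mm) begins 69 mm behind the grasp point.
Start: joints at [-1.22, 0.468, -0.012, 1.603, 0.006, 1.071, -0.056], TCP at [249.446, 600.238, 214.592] pointing down, gripper open.
Joint ranges: [-2.53, 2.53], [-0.31, 2.02], [-1.57, 1.55], [0.28, 2.44], [-1.29, 4.43], [0.15, 1.84], [-2.92, 2.92]. Speed limits (rad/s): [2.57, 2.57, 3.14, 3.14, 3.14, 3.14, 3.14].

### API

Orientations are given as a unit quaternion [w, x, y, z].
In Python, from rig import robot gives the robot as it stands. The module is installed in compiled form; this text tells all that it offers.
- The arm moves only by the shell command python3 -m handwheel 'ROWS'. ROWS is JSON, a list of rows, each a list of 3 entries, a list of its own where there are three numbers: the shift along the world's x, y, z normalised to -1 to 1, where 1 is 0.25 m, then the turn, a rotation vector about the world's x, y, z normalised to -1 to 1, where 1 is 30 degrees, then the opening, from 0 (shut) to 1 (fully open). A call has 1 to 20 rows; each row is the pose to reach, as a shift and turn from the pose commanded when the call began; what a row does not reach only later rows make up. A row lasts 1/12 s, in which the tool goes at most 41.7 mm and 7.16 degrees, less where a joint would pass 70% of its speed; a pose out of reach is approached as far as the arm can. A call with a number of a shift or a turn outside -1 to 1 is refused whole. A call with a gripper value outside its range is refused whole. The fingers move at their own pace and stop on an object; the grip force is fixed at half the most. Time passes only in rows, so rows that repeat a pose let the fingers close. It gives the time, the measured TCP pose, the force, the opening and the grip force at its end, in the units of the state.
- robot.read_state(): the state, without advancing time (a new reading comes with each control period).
- robot.get_image(name): name is "scene" or "top" or "wrist"; returns a dict with "color" (400x640x3 uint8, blue, green, red), "fovy" (degrees; the focal length in pixels is half the picture's height over the tangent of half this angle, whatever the lens; pixels are square), "cx", "cy" (the principal point, pixels), "position" and "rotation" of the camera in the world. Camera axes: x right, y down, z forward; pixel columns grow to the right and rows downward; lengths in mm; the calibration is good to about 2 mm. A picture is of the moment at which its call begins. There is no depth.
- robot.job_done(): hands the job in; it is judged then, once.
Trained networks look in the newest picture that a camera, given by its name, has taken for a name from the list of things; names that differ only in an ending like _2 or _b are one class to them, and where a whole thing is asked for, a point or a joint stands for the part that bears it (a point fixed in the world has none). Each returns a list of dicts, best first, with "conf" (0 to 1); they miss things now and then, are a little off and sometimes report something else, mostly with a low value. They report only what shows in the picture. A call takes as long as a camera call. They do not tell look-alikes from the thing itself.
- robot.spot_in(thing, camera): "position" ([x, y, z] in mm, in world coordinates, good to about 4 mm: the middle of the surface that is visible of it).
- robot.regions_of(thing, camera): "region" (400x640 bool, what is visible of it).
- robot.pinpoint(thing, camera): "position" ([x, y, z] in mm, in world coordinates, good to about 4 mm: a listed point, or the origin of a listed thing).
The state is a dict: "time_s": time; "joint_pos": joint angles; "dq": joint speeds; "tau": joint torques, N m; "position": TCP position; "eef_rot": TCP orientation; "wrist_force": force on the tool from outside, world axes, zero at the start; "wrist_torque": the same for the moment, N m; "finger_gap": finger opening in mm; "finger_force": force on a finger pad.
Only numpy, scipy, OpenCV 4.12 (cv2) and the standard library are available. Lean on these libraries where they do the work, as an engineer would, in place of code of your own. Each camera call takes 0.05 s, during which the arm holds its last target. There are 200 camera calls.

### The job

Lock the small print-drying rack so that it can be carried: draw the locking pin up out of its parking block, thread it down through the front hole of the upper tray, then the front hole of the lower tray, and into the socket in the rack's base until it stands fully home, and let go of it. The trays slide loosely and their holes are not in line, so feel for each hole and never press or pull on the rack or its trays with the pin harder than about 30 N. Leave the mug, the tape roll and the baren where they stand.

Things in the scene. Friction and masses are not known exactly. Their poses are not given: they have to be found in the camera images.
- pin_grip (a point): Centre of the locking pin's square wooden grip, 16 x 16 mm across, 45 mm tall. z = up along the pin, x and y = normals of the grip's flat sides. The pin's lower tip lies 131.5 mm below this point along z. The pin weighs about 0.12 kg and starts upright, 38 mm deep in the parking block.
- pin_tip (a point): Lowest point, on the axis, of the pin's steel shaft, which is 12 mm in diameter and 104 mm long with its lower 2 mm rounded off, under a 26 mm collar 5 mm thick that carries the grip; z axis up along the pin.
- park_mouth (a point): Centre of the hole's mouth in the top of the parking block, a fixed dark wooden block 56 x 56 x 46 mm; hole 14 mm in diameter, 38 mm deep. The pin starts in it and may not stay there.
- rack: Wooden print-drying rack fixed to the table, cheeks 106 mm high, 172 mm wide. Origin on the table under the socket; x points to its rear, along the way the trays slide; z up. Two plywood trays 10 mm thick, tops 63 and 93 mm above the table; each has a 48 x 44 mm front tongue with a 14 mm hole, at most 10 mm (rack x) and 7 mm (rack y) off the socket's axis.
- upper_tray_hole (a point): Centre of the hole's mouth in the upper tray's top; moves with that tray; axes as the rack's. The lower tray's hole is not measured and stands elsewhere. Each tray slides on its own, level, under about 2.5 N and stays where left; it springs down about 1 mm per N on felt, at most 6 mm, then is hard.
- socket (a point): Centre of the mouth of the socket in the rack's base, 36 mm above the table, under the trays: hole 14 mm in diameter, 24 mm deep, in a dark block 46 x 46 mm. Axes as those of the rack.
- socket_floor (a point): Centre of the socket's flat, hard floor, 12 mm above the table, where the pin's tip rests when the pin is home (its collar then clears the upper tray by 23 mm).
- cup: Mug with a handle, 78 mm in diameter, 101 mm tall, standing on the table; a bystander. Origin at the centre of its underside.
- tape_roll: Roll of masking tape, 104 mm in diameter, 25 mm tall, lying flat; a bystander. Origin at the centre of its underside.
- rubbing_pad: Wooden baren (disc with a knob), 108 mm in diameter, 48 mm tall; a bystander. Origin at the centre of its underside.
Mind the look-alikes: they are no part of the job. Several things look just like the part that bears park_mouth: the one meant starts farthest to the robot's right.

How it is judged (in metres and radians):
On the way, in this order (a step that is already met when the one before it is completed fails the run):
1. the pin is drawn clear of the parking block (z of pin_tip in the frame of park_mouth above 0.005 m), for 0.1 s.
2. the pin's tip is through the upper tray's hole (z of pin_tip in the frame of upper_tray_hole below -0.008 m and z of pin_tip in the frame of rack above 0.03 m and horizontal distance between pin_tip and upper_tray_hole below 0.008 m), for 0.1 s.
3. the pin's tip is through the lower tray's hole and near the socket's mouth (z of pin_tip in the frame of socket below 0.016 m and horizontal distance between pin_tip and socket below 0.016 m), for 0.1 s.
At the end, for the whole second after the job is handed in: The pin stands upright (within 0.08 rad) through both trays' holes with its tip in the socket, within 3 mm of the socket's floor and 4 mm of its axis (horizontal distance between pin_tip and socket_floor below 0.004 m and z of pin_tip in the frame of socket_floor below 0.003 m and angle between pin_tip's own z axis and vertical below 0.08 rad and horizontal distance between pin_grip and upper_tray_hole below 0.015 m); the robot touches nothing.
It fails at once if the pin pressed on the rack or its trays with more than 30 N (contact force between pin and rack above 30 N).
It fails at once if the mug, tape roll or baren moved by more than 30 mm (distance of any of cup, tape_roll, rubbing_pad from where it was at the start of the episode above 0.03 m).
It also fails if it takes over 72 s, if anything falls off the work surface, if the arm or the gripper's body presses on something with over 40 N, if the wrist force passes 120 N, or if a joint passes its speed limit or range.

## Working session

There is one attempt and no reset: what is moved stays moved. The work goes in short steps, Python scripts to look and compute and a shell command to move; the robot and the scene stay as the last step left them, time stands still between calls to the robot, and variables do not carry over. Pictures are saved under pics/ and viewed, at most 10 in all, crops included, and the job is handed in when it is done.

```bash
mkdir -p pics
python3 - <<'E'
from rig import robot
import cv2
s=robot.read_state();print(s['time_s'],s['position'],s['eef_rot'],s['finger_gap'],robot.hold_point_z)
for c in ("scene","top"):
    im=robot.get_image(c);cv2.imwrite(f"pics/{c}0.png",im["color"]);print(c,im['position'],im['fovy'])
    for t in ("pin_grip","park_mouth","upper_tray_hole","socket","rack","cup","tape_roll","rubbing_pad"):
        print(t,[(round(d['conf'],2),[round(float(v)) for v in d['position']]) for d in robot.pinpoint(t,c)[:4]])
E
```

```text
0.0 [249.25689263 599.69792449 213.66487694] [-1.02666460e-04  1.95653008e-01  9.80672823e-01 -8.39030409e-04] 92.00804428256046 18.700000000000003
scene [-651.35770206 1271.42281437  902.77523258] 42.61934779082372
pin_grip [(0.64, [459, 254, 143]), (0.23, [531, -218, -3])]
park_mouth [(0.69, [456, 250, 41]), (0.65, [615, 555, 46]), (0.62, [464, 697, 45])]
upper_tray_hole [(0.76, [530, -210, 91])]
socket []
rack [(0.95, [531, -218, -4])]
cup [(0.93, [443, 55, -3])]
tape_roll [(0.53, [652, 342, 3])]
rubbing_pad [(0.87, [559, 389, 0])]
top [ 418.47364325  215.04389405 1489.16942125] 53.07972991866292
pin_grip [(0.6, [458, 255, 137])]
park_mouth [(0.71, [616, 556, 47]), (0.61, [456, 253, 48]), (0.59, [467, 699, 40])]
upper_tray_hole [(0.97, [525, -211, 92]), (0.62, [454, 253, 48])]
socket [(0.92, [532, -211, 35])]
rack [(0.68, [528, -211, 2])]
cup [(0.96, [444, 54, 3])]
tape_roll [(0.51, [651, 338, 0])]
rubbing_pad [(0.95, [558, 394, -2])]
```

View pics/top0.png

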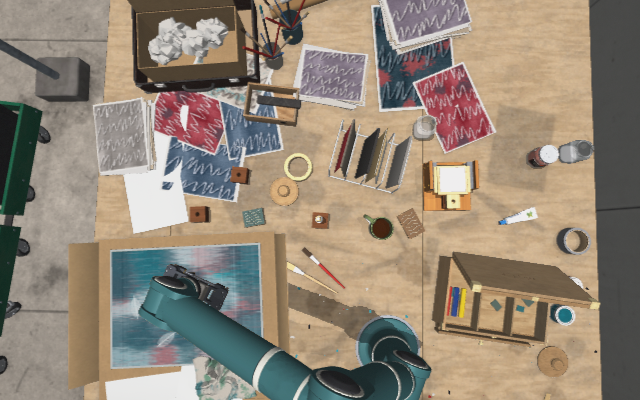

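View pics/scene0.png

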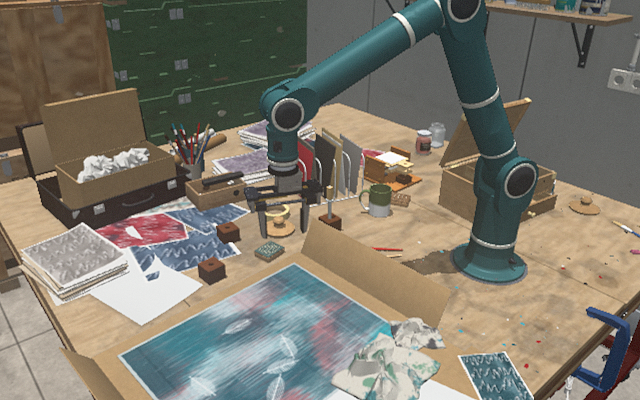

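The top view shows the pin in its block at pixel (320,219), about (457,254), and the rack at (450,188) with its tongue toward the robot. The mug at (380,228) stands between them. The two other blocks, at (240,175) and (199,213), are look-alikes. I'll move to a hover near the pin.

```bash
python3 -m handwheel '[[[0.4,-0.7,0.3],[0,0,0],1],[[0.7,-1,0.3],[0,0,0],1],[[0.7,-1,0.3],[0,0,0],1],[[0.7,-1,0.3],[0,0,0],1],[[0.7,-1,0.3],[0,0,0],1],[[0.7,-1,0.3],[0,0,0],1],[[0.7,-1,0.3],[0,0,0],1],[[0.7,-1,0.3],[0,0,0],1]]'
python3 -m handwheel '[[[0.13,-0.38,0],[0,0,0],1],[[0.13,-0.38,0],[0,0,0],1],[[0.13,-0.38,0],[0,0,0],1],[[0.13,-0.38,0],[0,0,0],1]]'
cat > h.py <<'E'
from rig import robot
import cv2,numpy as np
def pose():
    s=robot.read_state();print(round(s['time_s'],2),np.round(s['position'],1),np.round(s['eef_rot'],4),'F',np.round(s['wrist_force'],1),'gap',round(s['finger_gap'],1));return s
def look(c,f=None):
    im=robot.get_image(c)
    if f: cv2.imwrite("pics/"+f,im["color"])
    return im
def pp(c,*ts):
    for t in ts: print(c,t,[(round(d['conf'],2),[round(float(v),1) for v in d['position']]) for d in robot.pinpoint(t,c)[:3]])
def proj(im,P):
    P=np.atleast_2d(P);pc=(P-im['position'])@np.array(im['rotation'])
    f=200/np.tan(np.radians(im['fovy'])/2);return pc[:,:2]/pc[:,2:]*f+[im['cx'],im['cy']]
def ray(im,uv,z):
    f=200/np.tan(np.radians(im['fovy'])/2);d=np.array(im['rotation'])@[(uv[0]-im['cx'])/f,(uv[1]-im['cy'])/f,1]
    p=np.array(im['position']);return p+d*(z-p[2])/d[2]
E
python3 - <<'E'
from h import *
pose();im=look("wrist","w1.png");print(im['position'],im['fovy'],im['cx'],im['cy']);pp("wrist","pin_grip","park_mouth","cup")
print(proj(im,[457,254,162]))
E
```

```text
time_s: 1.57
position: [427.8, 345.8, 291.2]
eef_rot: [0.001, 0.198, 0.98, 0.0]
wrist_force: [0.1, 0.2, -0.2]
finger_gap: 91.9
finger_force: 0.0
time_s: 1.9
position: [459.1, 250.1, 290.2]
eef_rot: [0.001, 0.2, 0.98, -0.0]
wrist_force: [0.2, -0.6, 0.8]
finger_gap: 92.0
finger_force: 0.0
1.9 [459.1 250.1 290.2] [ 8.000e-04  1.997e-01  9.798e-01 -3.000e-04] F [ 0.2 -0.6  0.8] gap 92.0
[380.21588503 284.74225792 460.29071664] 61.942482195563244 320.24265163348997 190.36323978643048
wrist pin_grip [(0.94, [458.7, 258.7, 136.9])]
wrist park_mouth [(0.92, [453.2, 253.9, 48.0]), (0.85, [613.4, 551.0, 46.3])]
wrist cup [(0.94, [439.6, 54.9, 2.4])]Traceback (most recent call last):
  File "<stdin>", line 3, in <module>
  File "h.py", line 12, in proj
    P=np.atleast_2d(P);pc=(P-im['position'])@np.array(im['rotation'])
                          ~~~~~~~~~~~~~~~~~~^~~~~~~~~~~~~~~~~~~~~~~~~
ValueError: matmul: Input operand 1 has a mismatch in its core dimension 0, with gufunc signature (n?,k),(k,m?)->(n?,m?) (size 4 is different from 3)
```

```bash
sed -i "s/np.array(im\['rotation'\])/R(im)/" h.py
cat >> h.py <<'E'
from scipy.spatial.transform import Rotation
def R(im):
    q=im['rotation'];return Rotation.from_quat([q[1],q[2],q[3],q[0]]).as_matrix()
E
python3 - <<'E'
from h import *
im=look("wrist");print(proj(im,[[457,254,162],[457,254,139],[457,254,46]]))
c=im['color'][100:330,200:440];cv2.imwrite("pics/w1c.png",cv2.resize(c,None,fx=2.5,fy=2.5,interpolation=cv2.INTER_CUBIC))
E
```

```text
[[316.48884401 184.80545226]
 [316.71804631 178.30741816]
 [317.40116877 158.94045238]]
```

View pics/w1.png

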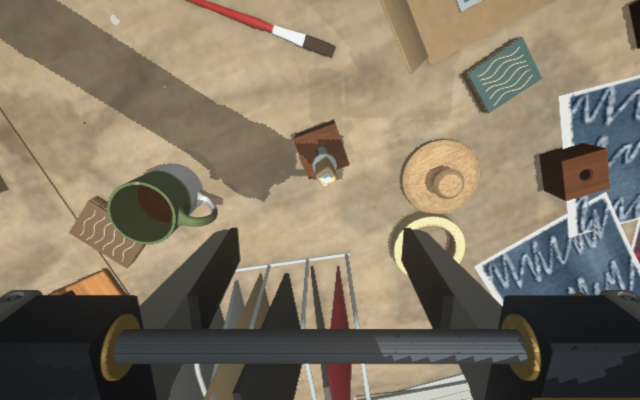

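View pics/w1c.png

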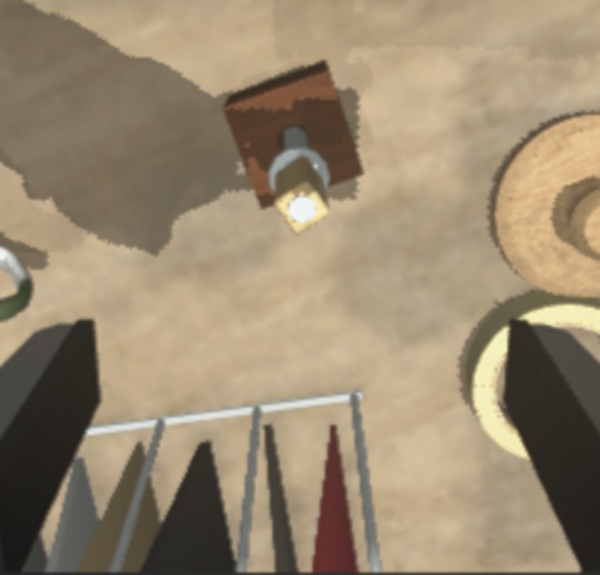

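The wrist view shows the grip's top at about (321,183), turned relative to the fingers. I'll work out its yaw from the corners.

Run:
```python
from h import *
im=look("wrist")
W=[ray(im,(200+u/2.5,100+v/2.5),162) for u,v in [(276,210),(297,234),(329,209),(302,208)]]
for w in W:print(np.round(w,1))
for a,b in((0,1),(1,2)):
    d=W[b]-W[a];print(np.linalg.norm(d),np.degrees(np.arctan2(d[1],d[0])))
s=robot.read_state();q=s['eef_rot'];y=Rotation.from_quat([*q[1:],q[0]]).as_matrix()[:,1];print('tool y',np.degrees(np.arctan2(y[1],y[0])))
c=im['color'][150:200,290:350];cv2.imwrite("pics/w1d.png",cv2.resize(c,None,fx=12,fy=12,interpolation=cv2.INTER_CUBIC))
# block edges: crop corners (225,106),(325,63),(362,174)
B=[ray(im,(200+u/2.5,100+v/2.5),46) for u,v in [(225,106),(327,64),(362,174)]]
for a,b in((0,1),(1,2)):
    d=B[b]-B[a];print(np.linalg.norm(d),np.degrees(np.arctan2(d[1],d[0])))
```

```text
[454.  249.2 162. ]
[465.7 252.8 162. ]
[461.2 267.6 162. ]
[457.  258.4 162. ]
12.209933150013597 17.33691254692395
15.415551559591576 106.94341906447359
tool y 67.59960541899154
54.652302885818266 89.80207802101447
58.427355093965964 -4.056751366043383
```

View pics/w1d.png

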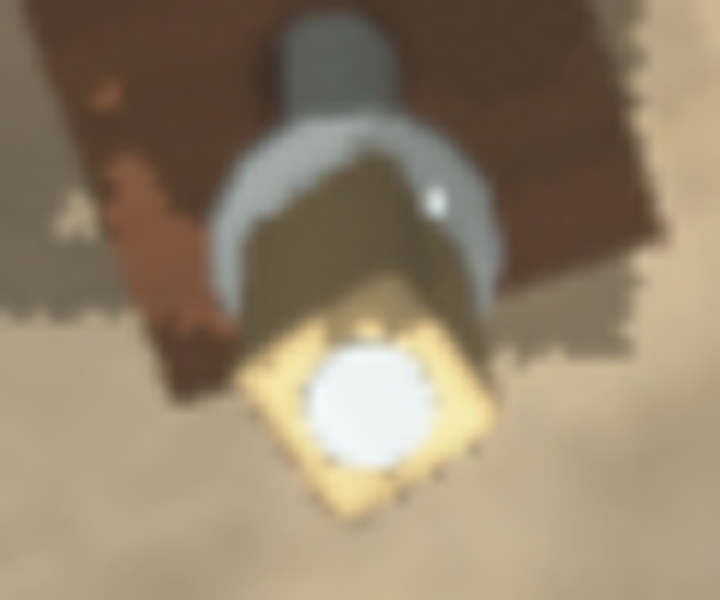

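Edge directions put the grip's normals at about 14° and 104°. So the tool has to turn +36.5° about z, with the centre near (457,257).

```bash
python3 -m handwheel '[[[0,0.02,0],[0,0,0.25],1],[[-0.01,0.03,0],[0,0,0.5],1],[[-0.01,0.03,0],[0,0,0.75],1],[[-0.01,0.03,0],[0,0,1],1],[[-0.01,0.03,0],[0,0,1],1],[[-0.01,0.03,0],[0,0,1],1]]'
python3 -m handwheel '[[[0,0,-0.1],[0,0,0.22],1],[[0,0,-0.1],[0,0,0.22],1],[[0,0,-0.1],[0,0,0.22],1]]'
python3 - <<'E'
from h import *
s=pose();look("wrist","w2.png");pp("wrist","pin_grip","park_mouth");look("top");pp("top","pin_grip")
E
```

```text
time_s: 2.7
position: [454.1, 263.6, 289.4]
eef_rot: [-0.0, -0.065, 0.998, 0.0]
wrist_force: [0.7, -0.0, 0.0]
finger_gap: 91.6
finger_force: 0.0
time_s: 2.95
position: [453.6, 262.6, 263.8]
eef_rot: [-0.001, -0.12, 0.993, -0.001]
wrist_force: [-0.1, 0.0, 1.0]
finger_gap: 91.7
finger_force: 0.0
2.95 [453.6 262.6 263.8] [-1.300e-03 -1.201e-01  9.928e-01 -6.000e-04] F [-0.1  0.   1. ] gap 91.7
wrist pin_grip [(0.91, [457.7, 257.1, 137.6])]
wrist park_mouth [(0.67, [454.0, 250.8, 46.8])]
top pin_grip []
```

View pics/w2.png

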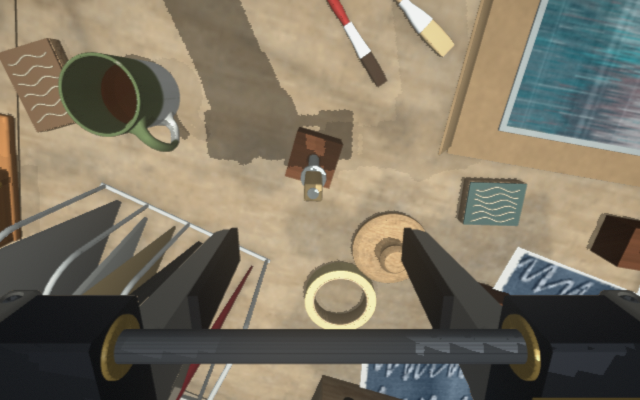

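The grip is now square to the fingers, at pixel (313,186). I'll descend and grasp.

```bash
python3 -m handwheel '[[[0.016,-0.022,-0.1],[0,0,0],0.8],[[0.016,-0.022,-0.2],[0,0,0],0.6],[[0.016,-0.022,-0.35],[0,0,0],0.5],[[0.016,-0.022,-0.48],[0,0,0],0.45],[[0.016,-0.022,-0.56],[0,0,0],0.4],[[0.016,-0.022,-0.56],[0,0,0],0.4],[[0.016,-0.022,-0.56],[0,0,0],0.4]]'
python3 - <<'E'
from h import *
s=pose();look("wrist","w3.png");pp("wrist","pin_grip")
E
```

```text
time_s: 3.78
position: [458.4, 257.2, 124.6]
eef_rot: [-0.0, -0.122, 0.993, -0.0]
wrist_force: [0.5, 0.1, 0.8]
finger_gap: 47.2
finger_force: 0.0
3.78 [458.4 257.2 124.6] [-5.000e-04 -1.218e-01  9.925e-01 -3.000e-04] F [0.5 0.1 0.8] gap 47.2
wrist pin_grip [(0.65, [458.1, 257.9, 139.3])]
```

View pics/w3.png

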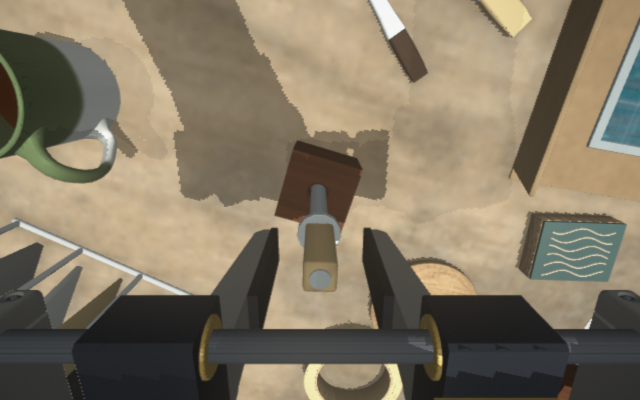

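The grip is centred between the fingers at (320,255), so I'll close and draw the pin up a little.

```bash
python3 -m handwheel '[[[0,0,0],[0,0,0],0],[[0,0,0],[0,0,0],0],[[0,0,0],[0,0,0],0],[[0,0,0],[0,0,0],0],[[0,0,0],[0,0,0],0],[[0,0,0],[0,0,0],0]]'
python3 -m handwheel '[[[0,0,0.05],[0,0,0],0],[[0,0,0.1],[0,0,0],0],[[0,0,0.15],[0,0,0],0],[[0,0,0.25],[0,0,0],0],[[0,0,0.4],[0,0,0],0],[[0,0,0.55],[0,0,0],0],[[0,0,0.6],[0,0,0],0],[[0,0,0.6],[0,0,0],0],[[0,0,0.6],[0,0,0],0]]'
python3 - <<'E'
from h import *
s=pose();look("wrist");pp("wrist","pin_grip","pin_tip");look("scene");pp("scene","pin_tip")
E
```

```text
time_s: 4.38
position: [459.2, 256.7, 125.5]
eef_rot: [0.001, -0.122, 0.993, -0.0]
wrist_force: [-0.8, -2.8, 6.4]
finger_gap: 15.9
finger_force: 30.0
time_s: 5.13
position: [458.1, 257.3, 274.4]
eef_rot: [0.0, -0.122, 0.993, 0.0]
wrist_force: [-0.1, -0.3, -1.0]
finger_gap: 15.6
finger_force: 30.0
5.13 [458.1 257.3 274.4] [ 1.000e-04 -1.222e-01  9.925e-01  3.000e-04] F [-0.1 -0.3 -1. ] gap 15.6
wrist pin_grip [(0.74, [456.6, 260.1, 288.1])]
wrist pin_tip [(0.6, [453.8, 257.1, 157.5])]
scene pin_tip [(0.75, [530.4, -207.9, 35.6]), (0.57, [454.4, 254.9, 154.4])]
```

The pin is held and clear. Next comes the transfer over the mug to short of the rack.

```bash
python3 -m handwheel '[[[0.02,-0.13,0],[0,0,0],0],[[0.04,-0.3,0],[0,0,0],0],[[0.06,-0.46,0],[0,0,0],0],[[0.06,-0.62,0],[0,0,0],0],[[0.06,-0.78,0],[0,0,0],0],[[0.06,-0.94,0],[0,0,0],0],[[0.06,-1,0],[0,0,0],0],[[0.06,-1,0],[0,0,0],0]]'
python3 -m handwheel '[[[0.02,-0.13,0],[0,0,0],0],[[0.04,-0.3,0],[0,0,0],0],[[0.06,-0.46,0],[0,0,0],0],[[0.06,-0.6,0],[0,0,0],0],[[0.06,-0.7,0],[0,0,0],0],[[0.06,-0.7,0],[0,0,0],0],[[0.06,-0.7,0],[0,0,0],0],[[0.06,-0.7,0],[0,0,0],0]]'
python3 - <<'E'
from h import *
s=pose();im=look("wrist","w4.png");pp("wrist","pin_grip","pin_tip","upper_tray_hole","socket","rack");print(im['position']);print(proj(im,[[s['position'][0],s['position'][1],157.8],[528,-211,93]]))
look("top");pp("top","upper_tray_hole")
E
```

```text
time_s: 6.05
position: [472.9, 2.5, 274.0]
eef_rot: [-0.001, -0.118, 0.993, -0.001]
wrist_force: [-0.1, -0.3, -1.4]
finger_gap: 15.8
finger_force: 30.0
time_s: 6.72
position: [488.7, -165.8, 273.8]
eef_rot: [-0.001, -0.123, 0.992, 0.001]
wrist_force: [-0.3, 0.7, -2.0]
finger_gap: 15.7
finger_force: 30.0
6.72 [ 488.7 -165.8  273.8] [-6.000e-04 -1.232e-01  9.924e-01  6.000e-04] F [-0.3  0.7 -2. ] gap 15.7
wrist pin_grip [(0.91, [490.2, -166.5, 290.3])]
wrist pin_tip [(0.68, [484.0, -167.0, 155.7])]
wrist upper_tray_hole [(0.88, [530.7, -205.3, 91.8]), (0.19, [486.6, -164.8, 288.9])]
wrist socket [(0.68, [532.2, -216.2, 33.5]), (0.3, [440.1, 52.5, 0.9])]
wrist rack [(0.94, [535.2, -212.0, -0.4])]
[ 406.0697048  -185.28432072  444.19123003]
[[318.35581931 185.7830198 ]
 [270.29100826 192.63049522]]
top upper_tray_hole [(0.73, [525.2, -210.2, 91.1]), (0.47, [455.8, 252.7, 47.9])]
```

View pics/w4.png

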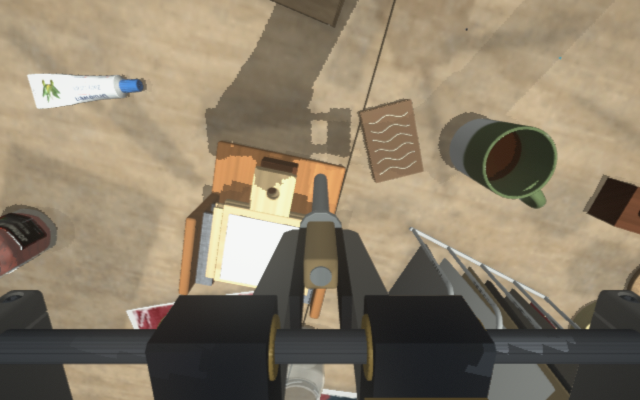

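The hole is at about (272,193) and the pin's tip at about (320,180), leaning slightly toward −x. I'll enlarge this frame for precise values.

Run:
```python
import cv2
c=cv2.imread("pics/w4.png")[155:230,245:345];cv2.imwrite("pics/w4c.png",cv2.resize(c,None,fx=8,fy=8,interpolation=cv2.INTER_CUBIC))
```

```text
(no output)
```

View pics/w4c.png

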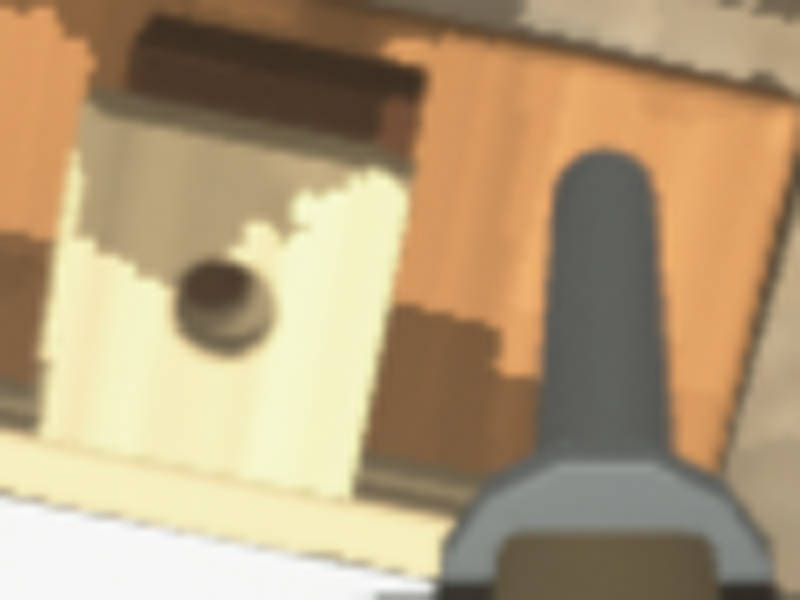

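The hole's mouth is centred at crop (225,307), and the shaft's end at about (603,193).

Run:
```python
from h import *
im=look("wrist");s=pose()
r=lambda u,v,z:np.round(ray(im,(245+u/8,155+v/8),z),1)
print('hole',r(225,307,93),'tip',r(603,193,158.5))
print('hole diam',r(176,307,93)-r(274,307,93))
print('shaft @collar',r(604,448,174+85))
a,b=r(408,190,93),r(355,495,93);d=b-a;print('tongue dir',np.degrees(np.arctan2(d[1],d[0])))
a,b=r(80,150,93),r(40,430,93);d=b-a;print('tongue dir',np.degrees(np.arctan2(d[1],d[0])))
print('grip top ',np.round(ray(im,(320.5,275),289.3+22.5),1))
```

```text
7.17 [ 488.5 -167.4  274.7] [ 1.000e-04 -1.225e-01  9.925e-01  1.000e-04] F [-0.7 -0.3 -1.6] gap 15.8
hole [ 528.5 -209.5   93. ] tip [ 482.4 -167.1  158.5]
hole diam [  3.3 -13.2   0. ]
shaft @collar [ 474.5 -169.   259. ]
tongue dir 3.39598695791118
tongue dir 2.9038188650962664
grip top  [ 485.1 -166.4  311.8]
```

Relative offset from tip to hole is about (+44,−42) mm, after a small −0.02 rad lean correction about y. I'll move there with the tip about 5 mm above the tray.

```bash
python3 -m handwheel '[[[0.06,-0.06,0],[0,-0.04,0],0],[[0.14,-0.14,0],[0,-0.04,0],0],[[0.176,-0.17,0],[0,-0.04,0],0],[[0.176,-0.17,-0.05],[0,-0.04,0],0],[[0.176,-0.17,-0.15],[0,-0.04,0],0],[[0.176,-0.17,-0.22],[0,-0.04,0],0],[[0.176,-0.17,-0.24],[0,-0.04,0],0],[[0.176,-0.17,-0.24],[0,-0.04,0],0],[[0.176,-0.17,-0.24],[0,-0.04,0],0],[[0.176,-0.17,-0.24],[0,-0.04,0],0]]'
python3 - <<'E'
from h import *
s=pose();im=look("wrist","w5.png");c=im['color'][130:205,270:370];cv2.imwrite("pics/w5c.png",cv2.resize(c,None,fx=8,fy=8,interpolation=cv2.INTER_CUBIC));pp("wrist","pin_tip","upper_tray_hole")
print(proj(im,[[528.5,-209.5,93],[528.5,-209.5,98]]))
E
```

```text
time_s: 8.0
position: [533.3, -210.6, 215.9]
eef_rot: [0.011, -0.122, 0.992, -0.002]
wrist_force: [0.2, -0.4, -1.0]
finger_gap: 15.6
finger_force: 30.0
8.0 [ 533.3 -210.6  215.9] [ 0.0115 -0.1222  0.9924 -0.0017] F [ 0.2 -0.4 -1. ] gap 15.6
wrist pin_tip [(0.64, [531.9, -211.2, 100.6])]
wrist upper_tray_hole [(0.74, [531.9, -204.5, 89.6]), (0.6, [533.4, -211.7, 99.0])]
[[321.83780113 176.0098166 ]
 [321.82869389 177.56636835]]
```

View pics/w5c.png

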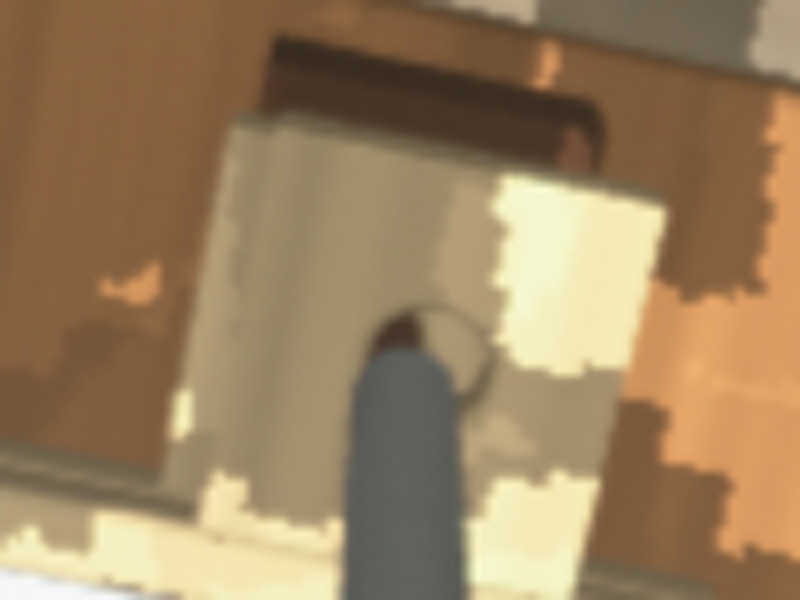

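The hole is centred at crop (431,361) and the tip sits over (404,381) once its height is allowed for. So I shift by (−2.8,+2.5) mm and feel downward.

```bash
python3 -m handwheel '[[[-0.011,0.01,0],[0,0,0],0],[[-0.011,0.01,-0.01],[0,0,0],0],[[-0.011,0.01,-0.02],[0,0,0],0],[[-0.011,0.01,-0.03],[0,0,0],0],[[-0.011,0.01,-0.035],[0,0,0],0],[[-0.011,0.01,-0.04],[0,0,0],0],[[-0.011,0.01,-0.04],[0,0,0],0],[[-0.011,0.01,-0.04],[0,0,0],0]]'
python3 - <<'E'
from h import *
pose()
E
```

```text
time_s: 8.82
position: [530.2, -208.0, 204.6]
eef_rot: [0.011, -0.122, 0.992, -0.002]
wrist_force: [1.6, -1.0, -1.1]
finger_gap: 16.1
finger_force: 30.0
8.82 [ 530.2 -208.   204.6] [ 0.0109 -0.1221  0.9925 -0.0016] F [ 1.6 -1.  -1.1] gap 16.1
```

No vertical force with the tip at about z = 88, so it is in the upper hole. I'll go down to just above the lower tray.

```bash
python3 -m handwheel '[[[0.002,-0.001,-0.01],[0,0,0],0],[[0.002,-0.001,-0.02],[0,0,0],0],[[0.002,-0.001,-0.03],[0,0,0],0],[[0.002,-0.001,-0.04],[0,0,0],0],[[0.002,-0.001,-0.05],[0,0,0],0],[[0.002,-0.001,-0.06],[0,0,0],0],[[0.002,-0.001,-0.07],[0,0,0],0],[[0.002,-0.001,-0.07],[0,0,0],0],[[0.002,-0.001,-0.07],[0,0,0],0]]'
python3 - <<'E'
from h import *
pose();look("wrist");pp("wrist","upper_tray_hole","socket","rack","pin_grip")
E
```

```text
time_s: 9.57
position: [530.3, -208.1, 187.0]
eef_rot: [0.01, -0.122, 0.992, -0.001]
wrist_force: [2.6, -0.9, -0.7]
finger_gap: 15.8
finger_force: 30.0
9.57 [ 530.3 -208.1  187. ] [ 0.0105 -0.1222  0.9925 -0.0014] F [ 2.6 -0.9 -0.7] gap 15.8
wrist upper_tray_hole [(0.59, [528.3, -208.5, 92.2])]
wrist socket [(0.83, [531.0, -214.6, 32.6])]
wrist rack [(0.62, [533.0, -212.3, 1.7])]
wrist pin_grip [(0.64, [529.4, -204.4, 200.8])]
```

The tip is at about z = 70, through the upper tray. In the earlier pictures the dark patch seen through the upper hole is the lower hole, so I'll estimate its position from that.

Run:
```python
from h import *
im=look("wrist");s=pose()
def T(p,q):
    M=np.eye(4);M[:3,:3]=Rotation.from_quat([*q[1:],q[0]]).as_matrix();M[:3,3]=p;return M
X=np.linalg.inv(T(s['position'],s['eef_rot']))@T(im['position'],im['rotation'])
f=200/np.tan(np.radians(im['fovy'])/2)
from scipy.optimize import minimize
def run(fn,p,q,uv,box):
    M=T(p,q)@X
    def ry(u,v,z):
        d=M[:3,:3]@np.stack([(u-im['cx'])/f,(v-im['cy'])/f,np.ones_like(u,float)]);return M[:2,3:4]+d[:2]*(z-M[2,3])/d[2]
    img=cv2.imread("pics/"+fn).astype(int);g=img[...,1]
    h=ry(np.array([uv[0]]),np.array([uv[1]]),93)[:,0]
    x0,x1,y0,y1=box;print(fn,'upper',h.round(1));print(g[y0:y1,x0:x1])
    v,u=[a.ravel() for a in np.mgrid[y0:y1,x0:x1]]
    A=ry(u+.5,v+.5,93)-h[:,None];B=ry(u+.5,v+.5,83)-h[:,None];C=ry(u+.5,v+.5,63)-h[:,None]
    see=(np.hypot(*A)<6.3)&(np.hypot(*B)<6.5)
    val=g[y0:y1,x0:x1].ravel();dark=val<80
    return see,dark,C
res=[run("w4.png",[488.5,-166.3,274.3],[0,-.1228,.9924,0],(273.1,193.4),(265,282,185,202)),
     run("w5.png",[533.3,-210.6,215.9],[.0115,-.1222,.9924,-.0017],(323.9,175.1),(315,333,167,176))]
for se,da,C in res: print(se.sum(),(se&da).sum())
best=[]
for dx in np.arange(-18,18,.5):
  for dy in np.arange(-14,14,.5):
    e=[np.sum(se&(da!=(np.hypot(C[0]-dx,C[1]-dy)<7))) for se,da,C in res]
    best.append((e[0]+e[1],e,dx,dy))
best.sort(key=lambda t:t[0]);print([ (b[1],b[2],b[3]) for b in best[:14]])
```

```text
9.87 [ 530.3 -208.1  187.2] [ 0.0105 -0.1222  0.9925 -0.0014] F [ 1.8 -1.  -0.6] gap 15.5
w4.png upper [ 528.4 -208.6]
[[164 161 159 157 157 157 157 159 167 185 210 236 237 236 229 219 242]
 [163 161 159 156 154 152 150 155 184 226 235 238 237 236 238 241 245]
 [164 161 157 150 137 124 112 123 149 184 221 231 234 237 240 244 246]
 [163 159 149 124  92  74  69  71  78  93 134 184 219 233 240 244 246]
 [166 153 127  88  68  64  64  63  62  63  81 127 181 220 238 244 246]
 [189 156 111  75  63  64  64  62  62  63  77 114 155 193 231 244 246]
 [232 189 116  74  65  63  64  63  64  66  85 121 150 178 225 244 246]
 [233 186 108  81  70  66  66  67  70  77  97 131 151 164 209 243 246]
 [233 185 107  92  86  78  78  80  89 101 118 141 152 161 201 240 246]
 [233 188 115  97  98  97  98 100 106 120 137 149 151 156 198 240 246]
 [235 203 140 103 100 100 105 112 122 134 143 145 143 152 208 241 246]
 [236 216 156 115 101 101 109 119 128 133 133 125 131 169 228 245 246]
 [239 232 207 157 120 105 102 102 103 106 109 119 148 206 240 246 246]
 [239 237 231 212 178 142 123 114 109 112 131 166 200 233 
[... 1155 characters left out ...]
np.int64(8)], np.float64(6.0), np.float64(-8.0)), ([np.int64(4), np.int64(9)], np.float64(6.0), np.float64(-7.5)), ([np.int64(8), np.int64(6)], np.float64(4.0), np.float64(-7.5)), ([np.int64(5), np.int64(9)], np.float64(5.5), np.float64(-8.0)), ([np.int64(5), np.int64(9)], np.float64(6.5), np.float64(-7.5)), ([np.int64(6), np.int64(9)], np.float64(4.0), np.float64(-6.5)), ([np.int64(4), np.int64(11)], np.float64(5.0), np.float64(-7.0)), ([np.int64(7), np.int64(8)], np.float64(5.5), np.float64(-8.5)), ([np.int64(6), np.int64(9)], np.float64(6.0), np.float64(-7.0)), ([np.int64(7), np.int64(8)], np.float64(7.0), np.float64(-7.5)), ([np.int64(9), np.int64(7)], np.float64(3.5), np.float64(-7.0))]
```

Run:
```python
from h import *
im=look("wrist");s=pose()
def T(p,q):
    M=np.eye(4);M[:3,:3]=Rotation.from_quat([*q[1:],q[0]]).as_matrix();M[:3,3]=p;return M
X=np.linalg.inv(T(s['position'],s['eef_rot']))@T(im['position'],im['rotation'])
f=200/np.tan(np.radians(im['fovy'])/2)
def run(fn,p,q,uv,box):
    M=T(p,q)@X
    def ry(u,v,z):
        d=M[:3,:3]@np.stack([(u-im['cx'])/f,(v-im['cy'])/f,np.ones_like(u,float)]);return M[:2,3:4]+d[:2]*(z-M[2,3])/d[2]
    g=cv2.imread("pics/"+fn).astype(int)[...,1]
    h=ry(np.array([uv[0]]),np.array([uv[1]]),93)
    x0,x1,y0,y1=box;v,u=[a.ravel() for a in np.mgrid[y0:y1,x0:x1]]
    A,B,C,D=[ry(u+.5,v+.5,z)-h for z in(93,83,63,53)]
    val=g[y0:y1,x0:x1].ravel()
    return (np.hypot(*A)<6.3),np.hypot(*B)<6.7,val,C,D
res=[run("w4.png",[488.5,-166.3,274.3],[0,-.1228,.9924,0],(273.1,193.4),(265,282,185,202)),
     run("w5.png",[533.3,-210.6,215.9],[.0115,-.1222,.9924,-.0017],(323.9,175.1),(315,333,167,173))]
best=[]
for dx in np.arange(-18,18,.5):
  for dy in np.arange(-14,14,.5):
    e=0
    for a,b,val,C,D in res:
      c=np.hypot(C[0]-dx,C[1]-dy)<7;d=np.hypot(D[0]-dx,D[1]-dy)<7
      m=np.where(b&c&d,63,np.where(b&~c,148,98))
      e+=np.abs(m-val)[a].sum()
    best.append((e,dx,dy))
best.sort();print([tuple(map(float,b)) for b in best[:12]])
```

```text
9.92 [ 530.3 -208.1  187.2] [ 0.0105 -0.1222  0.9925 -0.0014] F [ 2.4  0.  -0.9] gap 15.7
[(1345.0, 8.0, -6.0), (1355.0, 7.5, -6.0), (1378.0, 8.5, -6.0), (1383.0, 8.0, -5.5), (1398.0, 7.5, -5.5), (1429.0, 8.5, -5.5), (1431.0, 7.5, -6.5), (1437.0, 7.0, -6.0), (1500.0, 8.0, -6.5), (1505.0, 7.0, -6.5), (1533.0, 6.5, -6.0), (1545.0, 7.0, -5.5)]
```

The lower hole is about (+8,−6) mm from the upper one. I'll drag the upper tray with the pin to there (above the lower tray), then feel down.

```bash
python3 -m handwheel '[[[0.01,-0.006,0],[0,0,0],0],[[0.018,-0.012,0],[0,0,0],0],[[0.026,-0.018,0],[0,0,0],0],[[0.034,-0.024,0],[0,0,0],0],[[0.034,-0.024,0],[0,0,0],0],[[0.034,-0.024,0],[0,0,0],0]]'
python3 -m handwheel '[[[0,0,-0.01],[0,0,0],0],[[0,0,-0.02],[0,0,0],0],[[0,0,-0.03],[0,0,0],0],[[0,0,-0.04],[0,0,0],0],[[0,0,-0.044],[0,0,0],0],[[0,0,-0.044],[0,0,0],0],[[0,0,-0.044],[0,0,0],0]]'
```

```text
time_s: 10.42
position: [538.1, -213.6, 186.6]
eef_rot: [0.009, -0.122, 0.992, -0.001]
wrist_force: [-2.7, 2.7, -1.0]
finger_gap: 15.8
finger_force: 30.0
time_s: 11.0
position: [538.7, -214.0, 176.0]
eef_rot: [0.01, -0.122, 0.992, -0.001]
wrist_force: [-2.5, 2.1, 0.4]
finger_gap: 15.4
finger_force: 30.0
```

```bash
python3 -m handwheel '[[[0,0,-0.004],[0,0,0],0],[[0,0,-0.008],[0,0,0],0],[[0,0,-0.008],[0,0,0],0],[[0,0,-0.008],[0,0,0],0]]'
```

```text
time_s: 11.33
position: [538.7, -214.0, 174.1]
eef_rot: [0.01, -0.122, 0.992, -0.001]
wrist_force: [-1.8, 2.0, -0.1]
finger_gap: 15.9
finger_force: 30.0
```

Vertical force stays near zero at tip z ≈ 57, so the tip has entered the lower hole. I'll go further down, short of the socket.

```bash
python3 -m handwheel '[[[0,0,-0.01],[0,0,0],0],[[0,0,-0.02],[0,0,0],0],[[0,0,-0.03],[0,0,0],0],[[0,0,-0.04],[0,0,0],0],[[0,0,-0.05],[0,0,0],0],[[0,0,-0.058],[0,0,0],0],[[0,0,-0.058],[0,0,0],0],[[0,0,-0.058],[0,0,0],0]]'
python3 - <<'E'
from h import *
pose();look("wrist");pp("wrist","upper_tray_hole","socket","rack","pin_grip");look("top");pp("top","upper_tray_hole","socket","rack")
E
```

```text
time_s: 12.0
position: [538.8, -214.2, 159.3]
eef_rot: [0.01, -0.122, 0.992, -0.001]
wrist_force: [-1.1, 1.4, -1.0]
finger_gap: 15.9
finger_force: 30.0
12.0 [ 538.8 -214.2  159.3] [ 0.0104 -0.1222  0.9925 -0.0014] F [-1.1  1.4 -1. ] gap 15.9
wrist upper_tray_hole [(0.88, [535.7, -212.4, 91.7])]
wrist socket []
wrist rack [(0.92, [533.2, -209.7, 0.4])]
wrist pin_grip [(0.69, [537.8, -214.3, 172.6]), (0.29, [532.6, -215.5, 37.3])]
top upper_tray_hole [(0.88, [531.0, -212.7, 93.2]), (0.47, [444.6, 54.9, 1.5])]
top socket [(0.93, [531.1, -213.7, 33.3])]
top rack [(0.74, [533.5, -210.1, 0.9])]
```

By the estimates the pin is within about 2 mm of the socket's axis. I'll feel gently for its hard rim.

```bash
python3 -m handwheel '[[[-0.004,0,-0.008],[0,0,0],0],[[-0.004,0,-0.014],[0,0,0],0],[[-0.004,0,-0.02],[0,0,0],0],[[-0.004,0,-0.02],[0,0,0],0],[[-0.004,0,-0.02],[0,0,0],0]]'
python3 -m handwheel '[[[0,0,-0.002],[0,0,0],0],[[0,0,-0.004],[0,0,0],0],[[0,0,-0.006],[0,0,0],0],[[0,0,-0.006],[0,0,0],0]]'
python3 -m handwheel '[[[0,0,-0.002],[0,0,0],0],[[0,0,-0.004],[0,0,0],0],[[0,0,-0.004],[0,0,0],0]]'
```

```text
time_s: 12.87
position: [537.9, -214.3, 154.6]
eef_rot: [0.011, -0.122, 0.992, -0.001]
wrist_force: [-0.0, 0.1, -1.4]
finger_gap: 15.5
finger_force: 30.0
time_s: 13.2
position: [537.9, -214.2, 153.4]
eef_rot: [0.011, -0.122, 0.992, -0.001]
wrist_force: [0.2, -0.7, 1.9]
finger_gap: 16.1
finger_force: 30.0
time_s: 13.45
position: [538.1, -214.3, 153.2]
eef_rot: [0.011, -0.122, 0.992, -0.001]
wrist_force: [-1.7, 0.7, 7.8]
finger_gap: 15.4
finger_force: 30.0
```

It touches the socket block's top (8 N at tip z ≈ 36.7). I'll relieve slightly and search toward −x.

```bash
python3 -m handwheel '[[[0,0,0.001],[0,0,0],0],[[-0.004,0,0.001],[0,0,0],0],[[-0.008,0,0.001],[0,0,0],0],[[-0.008,0,0.001],[0,0,0],0]]'
python3 -m handwheel '[[[-0.004,0,0],[0,0,0],0],[[-0.008,0,0],[0,0,0],0],[[-0.008,0,0],[0,0,0],0]]'
```

```text
time_s: 13.78
position: [537.1, -214.2, 153.2]
eef_rot: [0.012, -0.122, 0.992, -0.002]
wrist_force: [1.8, -0.2, 5.7]
finger_gap: 15.8
finger_force: 30.0
time_s: 14.03
position: [535.3, -214.5, 153.2]
eef_rot: [0.012, -0.122, 0.992, -0.002]
wrist_force: [5.6, -1.1, 5.2]
finger_gap: 15.6
finger_force: 30.0
```

```bash
python3 -m handwheel '[[[0,0.004,0],[0,0,0],0],[[0,0.008,0],[0,0,0],0],[[0,0.012,0],[0,0,0],0],[[0,0.012,0],[0,0,0],0]]'
python3 -m handwheel '[[[0,-0.006,0],[0,0,0],0],[[0,-0.012,0],[0,0,0],0],[[0,-0.018,0],[0,0,0],0],[[0,-0.024,0],[0,0,0],0],[[0,-0.024,0],[0,0,0],0]]'
```

```text
time_s: 14.37
position: [534.8, -213.2, 153.0]
eef_rot: [0.012, -0.122, 0.992, -0.003]
wrist_force: [5.7, -4.4, 3.8]
finger_gap: 16.0
finger_force: 30.0
time_s: 14.78
position: [534.5, -215.2, 152.9]
eef_rot: [0.011, -0.122, 0.992, 0.0]
wrist_force: [2.9, 3.5, 9.4]
finger_gap: 15.9
finger_force: 30.0
```

```bash
python3 -m handwheel '[[[0,0,0.002],[0,0,0],0],[[0.006,0,0.002],[0,0,0],0],[[0.012,0,0.002],[0,0,0],0],[[0.018,0,0.002],[0,0,0],0],[[0.018,0,0.002],[0,0,0],0]]'
python3 -m handwheel '[[[0,0.006,0],[0,0,0],0],[[0,0.012,0],[0,0,0],0],[[0,0.018,0],[0,0,0],0],[[0,0.018,0],[0,0,0],0]]'
python3 -m handwheel '[[[0,0.004,0],[0,0,0],0],[[0,0.008,0],[0,0,0],0],[[0,0.008,0],[0,0,0],0]]'
```

```text
time_s: 15.2
position: [536.1, -215.4, 152.8]
eef_rot: [0.008, -0.122, 0.992, 0.001]
wrist_force: [-2.9, 3.3, 12.6]
finger_gap: 15.9
finger_force: 30.0
time_s: 15.53
position: [536.0, -213.9, 152.9]
eef_rot: [0.008, -0.122, 0.993, -0.002]
wrist_force: [-2.4, -1.7, 9.7]
finger_gap: 16.0
finger_force: 30.0
time_s: 15.78
position: [536.0, -213.2, 152.9]
eef_rot: [0.008, -0.122, 0.993, -0.003]
wrist_force: [-1.9, -4.5, 7.2]
finger_gap: 15.7
finger_force: 30.0
```

```bash
python3 -m handwheel '[[[0,0,0.006],[0,0,0],0],[[0,0,0.012],[0,0,0],0],[[0,0,0.016],[0,0,0],0],[[0,0,0.016],[0,0,0],0],[[0,0,0.016],[0,0,0],0]]'
python3 - <<'E'
from h import *
s=pose();print(np.round(s['wrist_torque'],2));look("wrist");pp("wrist","upper_tray_hole","pin_grip");look("top");pp("top","upper_tray_hole","socket")
E
```

```text
time_s: 16.2
position: [536.0, -211.6, 155.2]
eef_rot: [0.008, -0.122, 0.993, -0.002]
wrist_force: [-0.2, -5.0, -5.1]
finger_gap: 15.8
finger_force: 30.0
16.2 [ 536.  -211.6  155.2] [ 0.0082 -0.1218  0.9925 -0.0015] F [-0.2 -5.  -5.1] gap 15.8
[-1.57 -0.12 -0.  ]
wrist upper_tray_hole [(0.68, [534.9, -214.1, 92.8])]
wrist pin_grip [(0.67, [536.5, -206.1, 168.7])]
top upper_tray_hole [(0.77, [530.9, -213.7, 95.1])]
top socket [(0.93, [530.3, -212.4, 35.1])]
```

```bash
python3 -m handwheel '[[[0,-0.008,0],[0,0,0],0],[[0,-0.008,0],[0,0,0],0],[[0,-0.008,-0.008],[0,0,0],0],[[0,-0.008,-0.014],[0,0,0],0],[[0,-0.008,-0.014],[0,0,0],0]]'
python3 -m handwheel '[[[0.004,0,0],[0,0,0],0],[[0.008,0,0],[0,0,0],0],[[0.008,0.004,0],[0,0,0],0],[[0.008,0.008,0],[0,0,0],0],[[0.004,0.008,0],[0,0,0],0],[[0,0.008,0],[0,0,0],0],[[0,0.008,0],[0,0,0],0]]'
python3 -m handwheel '[[[-0.004,0,0],[0,0,0],0],[[-0.008,0,0],[0,0,0],0],[[-0.008,-0.004,0],[0,0,0],0],[[-0.008,-0.008,0],[0,0,0],0],[[-0.008,-0.012,0],[0,0,0],0],[[-0.008,-0.012,0],[0,0,0],0]]'
```

```text
time_s: 16.92
position: [537.2, -212.2, 153.3]
eef_rot: [0.009, -0.122, 0.992, -0.001]
wrist_force: [-4.3, -0.3, 3.3]
finger_gap: 15.7
finger_force: 30.0
time_s: 17.5
position: [538.6, -211.1, 153.4]
eef_rot: [0.011, -0.122, 0.992, -0.002]
wrist_force: [-1.7, -3.9, -0.4]
finger_gap: 15.7
finger_force: 30.0
time_s: 18.0
position: [536.7, -212.3, 153.3]
eef_rot: [0.011, -0.122, 0.992, -0.0]
wrist_force: [1.5, 1.3, -1.3]
finger_gap: 16.0
finger_force: 30.0
```

```bash
python3 -m handwheel '[[[-0.003,-0.004,0],[0,0,0],0],[[-0.006,-0.008,0],[0,0,0],0],[[-0.006,-0.008,-0.003],[0,0,0],0],[[-0.006,-0.008,-0.006],[0,0,0],0],[[-0.006,-0.008,-0.006],[0,0,0],0]]'
python3 -m handwheel '[[[0,-0.004,0],[0,0,0],0],[[0,-0.008,0],[0,0,0],0],[[0,-0.008,0],[0,0,0],0]]'
python3 -m handwheel '[[[-0.004,0,0],[0,0,0],0],[[-0.008,0,0],[0,0,0],0],[[-0.008,0,0],[0,0,0],0]]'
```

```text
time_s: 18.42
position: [535.9, -213.7, 152.8]
eef_rot: [0.012, -0.123, 0.992, -0.0]
wrist_force: [2.0, 4.1, 6.5]
finger_gap: 15.9
finger_force: 30.0
time_s: 18.67
position: [535.8, -214.4, 152.8]
eef_rot: [0.011, -0.123, 0.992, 0.001]
wrist_force: [1.5, 7.4, 6.7]
finger_gap: 15.7
finger_force: 30.0
time_s: 18.92
position: [533.9, -214.8, 152.7]
eef_rot: [0.012, -0.123, 0.992, 0.0]
wrist_force: [1.5, 5.0, 5.4]
finger_gap: 16.0
finger_force: 30.0
```

The search hasn't found it, so I'll get the socket from its dark block's front edges in the saved frames. The block is 46 mm wide with its top at z = 36, and it shows in front of the tongue.

Run:
```python
import cv2,numpy as np
np.set_printoptions(linewidth=250)
a=cv2.imread("pics/w4.png").astype(int)[...,2];print('w4 cols258..302 rows155..176');print(a[155:177,258:303])
a=cv2.imread("pics/w5.png").astype(int)[...,2];print('w5 cols300..350');print(a[132:153,300:350])
```

```text
w4 cols258..302 rows155..176
[[133 131 131 131 130 127 123 123 126 124 121 129 141 142 142 143 146 146 144 142 140 137 134 130 122 113 105  99  95  93  90  91  91  94 101 103 107 109 110 112 115 117 116 116 116]
 [133 130 131 131 128 118 105 106 117 119 115 122 128 129 129 134 143 145 144 144 144 143 140 134 124 118 114 111 109 107 103  99  96  93  94  93  94  95  99 101 105 112 112 112 112]
 [133 130 131 130 122  98  72  69  74  79  87 102 109 117 119 123 128 130 132 131 134 140 139 134 124 119 116 113 112 112 111 110 110 111 112 112 108 106 103 100  99  99  99 101 105]
 [132 129 131 127 110  77  64  62  62  64  65  68  69  74  80  90 105 110 119 122 123 125 125 125 123 119 116 114 114 115 113 113 113 118 122 124 125 125 123 120 114 108 108 112 101]
 [131 129 129 116  81  65  63  61  63  62  62  61  62  63  64  65  68  71  75  84  95 104 108 115 115 113 113 113 114 114 113 113 116 122 126 136 151 153 153 150 141 132 150 160 136]
 [131 129 125 105  75  68  66  64  64  63  62  61  62  62  62  63  62  62  62  64  66  68  69  74  81  90  98 106 107 109 110 111 116 123 137 171 207 213 21
[... 2463 characters left out ...]
 179 179 179 180 179 180 180 182 180 170 159 149 146 138 130 126 122 118 118 117 116 116 115 120 153 204 213 214 213 213 211]
 [174 172 172 177 181 185 185 185 185 184 182 179 178 179 178 179 180 180 180 182 185 188 190 191 191 190 191 186 171 158 146 136 137 144 134 122 115 116 143 193 212 214 213 212 212]
 [174 171 174 178 182 184 186 186 186 184 181 179 178 177 179 179 180 180 181 182 184 187 190 192 194 195 196 194 192 190 192 195 192 218 199 171 137 128 148 195 212 213 214 211 212]]
w5 cols300..350
[[130 130 129 ... 116 115 116]
 [130 130 128 ... 116 116 115]
 [130 129 127 ... 113 114 114]
 ...
 [156 151 150 ... 125 123 124]
 [155 152 150 ... 123 124 124]
 [153 151 150 ... 121 122 123]]
```

Run:
```python
from h import *
im=look("wrist");s=pose()
def T(p,q):
    M=np.eye(4);M[:3,:3]=Rotation.from_quat([*q[1:],q[0]]).as_matrix();M[:3,3]=p;return M
X=np.linalg.inv(T(s['position'],s['eef_rot']))@T(im['position'],im['rotation'])
M=T([488.5,-166.3,274.3],[0,-.1228,.9924,0])@X
f=200/np.tan(np.radians(im['fovy'])/2)
def r(u,v,z):
    d=M[:3,:3]@[(u-im['cx'])/f,(v-im['cy'])/f,1];return (M[:3,3]+d*(z-M[2,3])/d[2])[:2]
L,Rr=r(261.6,160.2,36),r(298.3,167.9,36);e=Rr-L;w=np.linalg.norm(e);n=np.array([e[1],-e[0]])/w
so=(L+Rr)/2+23*n;h=r(273.1,193.4,93)
print('width',w,'n',n,'socket',so,'hole',h,'tip',r(320.4,179.1,158.5));print('socket-hole',so-h,'TCP target',np.array([531.2,-208.4])+so-h)
```

```text
18.97 [ 533.9 -214.8  152.8] [ 1.150e-02 -1.228e-01  9.924e-01  5.000e-04] F [3.2 5.  4.8] gap 15.9
width 46.708514645851395 n [0.99944457 0.03332492] socket [ 531.24645374 -210.97692136] hole [ 528.35317641 -208.57615679] tip [ 482.1248185  -166.16608402]
socket-hole [ 2.89327733 -2.40076457] TCP target [ 534.09327733 -210.80076457]
```

The block's measured width (46.7 mm) checks out. That puts the socket at TCP ≈ (534,−211), which I have not searched yet.

```bash
python3 -m handwheel '[[[0,0,0.008],[0,0,0],0],[[0.002,0.01,0.01],[0,0,0],0],[[0.002,0.02,0.01],[0,0,0],0],[[0.002,0.03,0.01],[0,0,0],0],[[0.002,0.03,0.01],[0,0,0],0],[[0.002,0.03,0.01],[0,0,0],0]]'
python3 -m handwheel '[[[0,0,-0.004],[0,0,0],0],[[0,0,-0.008],[0,0,0],0],[[0,0,-0.011],[0,0,0],0],[[0,0,-0.011],[0,0,0],0]]'
```

```text
time_s: 19.47
position: [533.6, -212.0, 154.7]
eef_rot: [0.011, -0.122, 0.992, -0.003]
wrist_force: [3.4, -3.1, -1.7]
finger_gap: 15.8
finger_force: 30.0
time_s: 19.8
position: [533.8, -211.6, 152.7]
eef_rot: [0.011, -0.122, 0.992, -0.002]
wrist_force: [2.0, -3.3, 4.9]
finger_gap: 15.9
finger_force: 30.0
```

```bash
python3 -m handwheel '[[[0,0.005,0],[0,0,0],0],[[0,0.009,0],[0,0,0],0],[[0,0.009,0],[0,0,0],0]]'
python3 -m handwheel '[[[0.004,0,0],[0,0,0],0],[[0.008,0,0],[0,0,0],0],[[0.008,0,0],[0,0,0],0]]'
python3 -m handwheel '[[[0,0.005,0],[0,0,0],0],[[0,0.009,0],[0,0,0],0],[[0,0.009,0],[0,0,0],0]]'
python3 -m handwheel '[[[-0.005,0,0],[0,0,0],0],[[-0.01,0,0],[0,0,0],0],[[-0.015,0,0],[0,0,0],0],[[-0.015,0,0],[0,0,0],0]]'
```

```text
time_s: 20.05
position: [533.7, -210.6, 152.8]
eef_rot: [0.011, -0.122, 0.993, -0.003]
wrist_force: [1.5, -5.6, 3.5]
finger_gap: 15.5
finger_force: 30.0
time_s: 20.3
position: [534.5, -210.5, 152.6]
eef_rot: [0.01, -0.122, 0.993, -0.003]
wrist_force: [-1.2, -5.7, 6.0]
finger_gap: 15.9
finger_force: 30.0
time_s: 20.55
position: [534.6, -209.6, 152.7]
eef_rot: [0.01, -0.121, 0.993, -0.004]
wrist_force: [0.5, -8.1, 6.1]
finger_gap: 16.0
finger_force: 30.1
time_s: 20.88
position: [532.8, -208.6, 153.0]
eef_rot: [0.012, -0.121, 0.993, -0.004]
wrist_force: [4.4, -6.4, 4.1]
finger_gap: 15.8
finger_force: 30.0
```

```bash
python3 -m handwheel '[[[0,0,0.006],[0,0,0],0],[[0.004,-0.006,0.006],[0,0,0],0],[[0.006,-0.011,0.006],[0,0,0],0],[[0.006,-0.011,0.006],[0,0,0],0],[[0.006,-0.011,0.006],[0,0,0],0]]'
python3 - <<'E'
from h import *
s=pose();print(np.round(s['wrist_torque'],2))
im=look("wrist","w6.png");np.save("w6.npy",np.array([0]))
r=robot.regions_of("pin_grip","wrist")
print([(round(d['conf'],2),int(d['region'].sum())) for d in r[:3]])
m=r[0]['region']
for v in range(120,300,3):
    c=np.flatnonzero(m[v])
    if len(c): print(v,c[0],c[-1],len(c),(c[0]+c[-1])/2)
x=np.array(s['position'])
print(proj(im,[[x[0],x[1],x[2]+37.4],[x[0],x[1],x[2]-10],[x[0],x[1],93]]))
pp("wrist","upper_tray_hole","pin_grip")
E
```

```text
time_s: 21.3
position: [533.0, -208.1, 153.2]
eef_rot: [0.01, -0.122, 0.992, -0.001]
wrist_force: [2.4, -2.5, 1.4]
finger_gap: 16.0
finger_force: 30.0
21.3 [ 533.  -208.1  153.2] [ 0.0105 -0.1222  0.9925 -0.0012] F [ 2.4 -2.5  1.4] gap 16.0
[-0.52 -0.91  0.01]
[(0.65, 2745), (0.54, 24160)]
198 315 324 10 319.5
201 313 327 15 320.0
204 313 328 16 320.5
207 313 328 16 320.5
210 312 328 17 320.0
213 311 330 20 320.5
216 307 335 29 321.0
219 305 337 33 321.0
222 302 339 38 320.5
225 300 341 42 320.5
228 305 336 32 320.5
231 306 334 29 320.0
234 305 335 31 320.0
237 305 335 31 320.0
240 305 335 31 320.0
243 305 335 31 320.0
246 304 336 33 320.0
249 304 336 33 320.0
252 304 337 34 320.5
255 304 337 34 320.5
258 304 337 34 320.5
261 304 337 34 320.5
264 304 337 34 320.5
267 304 337 34 320.5
270 304 337 34 320.5
273 304 337 34 320.5
276 304 337 34 320.5
279 304 337 34 320.5
282 304 337 34 320.5
285 304 337 34 320.5
288 307 333 27 320.0
[[316.52280108 282.65948169]
 [317.76262519 236.21773841]
 [318.58023544 205.59142238]]
wrist upper_tray_hole [(0.89, [533.9, -208.9, 88.4])]
wrist pin_grip [(0.96, [532.1, -207.4, 165.6])]
```

Run:
```python
import cv2,numpy as np
np.set_printoptions(linewidth=200)
I={k:cv2.imread(f"pics/{k}.png").astype(int) for k in("w4","w5","w6")}
for rows,name in(((206,236),'collar'),((262,296),'griptop')):
    print(name)
    for k in I: print(k,I[k][rows[0]:rows[1],316:325].mean(axis=(1,2)).round().astype(int))
for v in (222,225):
    for k in I: print(v,k,I[k][v,296:346].mean(axis=1).round().astype(int))
```

```text
collar
w4 [ 94  94  94  95  97  99 115 145 140 139 139 139 138 137 133 110  90  87  88  88  88  87  87  87  87  88  88  88  88  87]
w5 [ 95  96  96  96  99 101 117 146 142 141 141 141 140 139 135 112  92  90  89  89  90  89  89  90  89  89  89  89  89  89]
w6 [ 91  91  91  91  90  88  93 106 135 144 143 142 142 141 140 140 132  92  85  85  85  85  85  85  85  85  86  86  85  86]
griptop
w4 [120 121 121 119 109 109 126 129 129 129 129 129 129 129 129 129 129 129 129 129 129 129 128 125 116 108 112 134 137 137 137 138 139 138]
w5 [121 122 122 119 108 110 127 131 131 130 130 130 130 130 130 130 130 130 130 130 130 130 129 126 117 120 174 239 234 226 217 189 169 165]
w6 [125 126 125 118 108 127 134 135 135 135 135 135 135 135 135 135 135 135 135 135 135 135 134 130 121 124 181 244 247 247 247 247 247 247]
222 w4 [225 224 223 211 154 111 122 137 139 138 137 126  99  90  88  88  88  89  89  90  90  91  91  91  90  90  89  89  88  87  88  87  86  84  85  85  88 106 129 134 135 134 127 108 102 125 144 147 148
 149]
222 w5 [246 246 245 236 172 116 124 138 140 140 138 127 101  90  89  90  90  
[... 272 characters left out ...]
 131 131 131 132 135 139 140 139 130 105 102 124 138 140 142 149
 154]
225 w4 [224 224 223 206 137 134 136 136 136 134 122  88  83  84  85  86  86  87  86  87  87  88  88  89  87  88  88  87  86  86  85  84  83  81  81  80  79  79  99 129 132 132 132 131 126 125 144 147 148
 150]
225 w5 [246 246 245 231 144 135 138 137 137 135 123  88  84  85  86  87  87  89  88  89  89  90  90  90  90  89  90  88  87  88  87  88  86  85  84  83  80  81 101 132 135 134 134 134 135 185 243 246 246
 246]
225 w6 [222 223 222 207 137 123 136 139 139 137 127  92  80  79  81  82  83  83  84  84  84  84  87  85  85  85  84  84  84  84  83  82  82  81  79  77  77  86 113 134 137 136 135 130 118 121 140 151 173
 171]
```

Comparing the in-hand views, the collar shifted about 1.6 px while the grip's top did not. So the pin has pivoted about 0.03 rad in the grip, carrying its tip about 4 mm in +x. I'll lift, turn the tool back upright to compensate, and retry at the measured axis.

```bash
python3 -m handwheel '[[[0,0,0.01],[0,0,0],0],[[0,0,0.02],[0,0,0],0],[[0,-0.005,0.02],[0,0.03,0],0],[[0.002,-0.01,0.02],[0,0.057,0],0],[[0.002,-0.014,0.02],[0,0.057,0],0],[[0.002,-0.014,0.02],[0,0.057,0],0],[[0.002,-0.014,0.02],[0,0.057,0],0]]'
python3 - <<'E'
from h import *
np.set_printoptions(linewidth=200)
s=pose();print(np.round(s['wrist_torque'],2))
I=look("wrist","w7.png")["color"].astype(int)
print(I[206:230,316:325].mean(axis=(1,2)).round().astype(int));print(I[262:296,316:325].mean(axis=(1,2)).round().astype(int))
E
```

```text
time_s: 22.08
position: [533.6, -210.1, 157.7]
eef_rot: [-0.005, -0.123, 0.992, 0.002]
wrist_force: [5.5, 2.5, -0.4]
finger_gap: 16.1
finger_force: 30.0
22.08 [ 533.6 -210.1  157.7] [-0.0048 -0.1226  0.9924  0.0017] F [ 5.5  2.5 -0.4] gap 16.1
[ 0.89 -1.46 -0.06]
[ 91  91  91  91  91  91  92  95 114 148 142 141 141 141 140 139 134 110  87  84  84  84  84  85]
[124 125 123 114 109 128 133 133 133 133 134 134 134 134 134 134 134 134 134 134 134 134 133 128 119 123 179 244 246 246 246 246 246 246]
```

```bash
python3 -m handwheel '[[[-0.004,-0.006,-0.004],[0,0,0],0],[[-0.006,-0.009,-0.01],[0,0,0],0],[[-0.006,-0.009,-0.015],[0,0,0],0],[[-0.006,-0.009,-0.019],[0,0,0],0],[[-0.006,-0.009,-0.022],[0,0,0],0],[[-0.006,-0.009,-0.022],[0,0,0],0]]'
```

```text
time_s: 22.63
position: [532.0, -212.4, 152.7]
eef_rot: [-0.005, -0.123, 0.992, 0.002]
wrist_force: [3.1, 4.9, 1.1]
finger_gap: 16.1
finger_force: 30.0
```

```bash
python3 -m handwheel '[[[0,0,-0.003],[0,0,0],0],[[0,0,-0.006],[0,0,0],0],[[0,0,-0.006],[0,0,0],0]]'
python3 -m handwheel '[[[-0.003,0,0],[0,0,0],0],[[-0.006,0,0],[0,0,0],0],[[-0.006,0,0],[0,0,0],0]]'
python3 -m handwheel '[[[0,0.004,0],[0,0,0],0],[[0,0.008,0],[0,0,0],0],[[0,0.008,0],[0,0,0],0]]'
```

```text
time_s: 22.88
position: [532.0, -212.9, 151.9]
eef_rot: [-0.004, -0.122, 0.992, 0.002]
wrist_force: [2.1, 3.8, 6.3]
finger_gap: 16.0
finger_force: 30.0
time_s: 23.13
position: [531.0, -213.3, 151.4]
eef_rot: [-0.004, -0.122, 0.992, 0.001]
wrist_force: [4.1, 3.1, -1.0]
finger_gap: 16.0
finger_force: 30.0
time_s: 23.38
position: [530.8, -212.6, 151.2]
eef_rot: [-0.004, -0.122, 0.993, -0.0]
wrist_force: [4.4, 0.1, -0.9]
finger_gap: 15.6
finger_force: 30.0
```

The force dropped to −1 N and z sank below the rim, so the tip is in the socket. I'll follow it down gently.

```bash
python3 -m handwheel '[[[0,0,-0.004],[0,0,0],0],[[0,0,-0.008],[0,0,0],0],[[0,0,-0.012],[0,0,0],0],[[0,0,-0.012],[0,0,0],0]]'
python3 -m handwheel '[[[-0.002,0,-0.004],[0,0,0],0],[[-0.002,0,-0.008],[0,0,0],0],[[-0.002,0,-0.012],[0,0,0],0],[[-0.002,0,-0.012],[0,0,0],0]]'
```

```text
time_s: 23.72
position: [530.6, -212.5, 148.1]
eef_rot: [-0.004, -0.122, 0.993, 0.0]
wrist_force: [5.6, -0.7, -0.2]
finger_gap: 15.9
finger_force: 30.0
time_s: 24.05
position: [530.0, -212.4, 145.0]
eef_rot: [-0.004, -0.122, 0.993, 0.0]
wrist_force: [4.8, -1.3, -0.1]
finger_gap: 15.8
finger_force: 30.0
```

```bash
python3 -m handwheel '[[[0.002,0,-0.006],[0,0,0],0],[[0.003,0,-0.012],[0,0,0],0],[[0.003,0,-0.018],[0,0,0],0],[[0.003,0,-0.024],[0,0,0],0],[[0.003,0,-0.024],[0,0,0],0]]'
python3 -m handwheel '[[[0,0,-0.006],[0,0,0],0],[[0,0,-0.012],[0,0,0],0],[[0,0,-0.018],[0,0,0],0],[[0,0,-0.024],[0,0,0],0],[[0,0,-0.024],[0,0,0],0]]'
```

```text
time_s: 24.47
position: [530.4, -212.3, 138.7]
eef_rot: [-0.005, -0.122, 0.993, 0.0]
wrist_force: [3.8, -2.0, 0.8]
finger_gap: 16.0
finger_force: 30.0
time_s: 24.88
position: [530.6, -212.2, 132.8]
eef_rot: [-0.005, -0.122, 0.993, 0.0]
wrist_force: [3.8, -1.6, -0.1]
finger_gap: 15.9
finger_force: 30.0
```

```bash
python3 -m handwheel '[[[0,0,-0.004],[0,0,0],0],[[0,0,-0.008],[0,0,0],0],[[0,0,-0.012],[0,0,0],0],[[0,0,-0.012],[0,0,0],0]]'
python3 -m handwheel '[[[0,0,-0.002],[0,0,0],0],[[0,0,-0.004],[0,0,0],0],[[0,0,-0.006],[0,0,0],0],[[0,0,-0.006],[0,0,0],0]]'
```

```text
time_s: 25.22
position: [530.6, -212.1, 129.9]
eef_rot: [-0.004, -0.122, 0.993, 0.0]
wrist_force: [2.6, -2.0, -0.0]
finger_gap: 16.0
finger_force: 30.0
time_s: 25.55
position: [530.8, -212.2, 129.4]
eef_rot: [-0.004, -0.122, 0.993, 0.001]
wrist_force: [1.0, -1.5, 9.2]
finger_gap: 15.9
finger_force: 30.0
```

Firm floor contact at TCP z = 129.4, where the pin is expected to be home. I'll relieve, release and retreat straight up.

```bash
python3 -m handwheel '[[[0,0,0.003],[0,0,0],0],[[0,0,0.003],[0,0,0],0],[[0,0,0.003],[0,0,0],0.5],[[0,0,0.003],[0,0,0],0.5],[[0,0,0.003],[0,0,0],0.5],[[0,0,0.003],[0,0,0],0.5],[[0,0,0.003],[0,0,0],0.5]]'
python3 -m handwheel '[[[0,0,0.05],[0,0,0],0.5],[[0,0,0.15],[0,0,0],0.5],[[0,0,0.3],[0,0,0],0.5],[[0,0,0.45],[0,0,0],0.5],[[0,0,0.5],[0,0,0],0.5],[[0,0,0.5],[0,0,0],0.5],[[0,0,0.5],[0,0,0],0.5]]'
python3 - <<'E'
from h import *
pose();look("wrist","w8.png");pp("wrist","pin_grip","pin_tip","upper_tray_hole","rack");look("top");pp("top","pin_grip","cup","rubbing_pad","tape_roll")
look("scene");pp("scene","pin_grip")
E
```

```text
time_s: 26.13
position: [530.1, -211.6, 128.9]
eef_rot: [-0.005, -0.122, 0.992, 0.001]
wrist_force: [-0.1, 0.1, -0.4]
finger_gap: 45.5
finger_force: 0.0
time_s: 26.72
position: [530.8, -212.0, 255.5]
eef_rot: [-0.003, -0.122, 0.993, 0.0]
wrist_force: [0.4, 0.3, -1.9]
finger_gap: 46.2
finger_force: 0.0
26.72 [ 530.8 -212.   255.5] [-3.500e-03 -1.222e-01  9.925e-01  4.000e-04] F [ 0.4  0.3 -1.9] gap 46.2
wrist pin_grip [(0.76, [533.6, -211.5, 143.2])]
wrist pin_tip []
wrist upper_tray_hole [(0.97, [532.4, -211.6, 90.5])]
wrist rack [(0.71, [534.4, -212.3, 1.3])]
top pin_grip [(0.67, [528.9, -213.5, 15.6]), (0.65, [442.7, 52.8, 2.5])]
top cup [(0.8, [441.5, 55.8, -0.9])]
top rubbing_pad [(0.64, [560.4, 396.1, 0.3]), (0.32, [529.4, -213.7, 19.1])]
top tape_roll [(0.85, [649.9, 341.2, -0.6])]
scene pin_grip [(0.59, [535.2, -213.5, 146.4])]
```

The grip stands at z ≈ 143 (143.5 expected when home), over the upper hole, and the bystanders haven't moved. I'll hand it in.

```bash
python3 -c "from rig import robot; print(robot.job_done())"
```

```text
the job is handed in; nothing more can be done
None
```

The pin is through both trays, home in the socket and released, and the job is handed in at about 27 s; the highest force I read was about 13 N, though I only had readings at the end of each move, and no verdict came back.

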